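# Index a locked-rotor stand back one notch

## Robot

A 6-joint arm with a two-finger parallel gripper is mounted at the origin on the work surface. World frame = base frame: x ahead of the robot, y to its left, z up, the work surface at z = 0. Lengths are in m, angles in rad, forces in N, time in s.
With the tool pointing down it reaches from about 0.25 to 0.8 m from the base axis. Payload 8.5 kg.
Tool frame: the origin (TCP) lies where the fingers leave the gripper's body, on its centre line; the fingertips stand 73 mm ahead of it and the grasp point (between the pads) lies 54 mm ahead of it; z points along the fingers, y is the line along which they close (so a half turn about z gives the same grasp; the last joint's range is limited). The gripper opens to 85 mm and grips with 20 to 120 N. Pads are 22 mm wide; open, the fingers measure 114 mm over their backs; the gripper's body (76 mm by 85 mm) begins 54 mm behind the grasp point. The pads swing forward as they close: fully open they stand 13 mm farther back than shut.
Start: joints at [1.237, 0.238, -0.013, 1.319, 0, 1.571], TCP at [0.172, 0.496, 0.304] pointing down, gripper open.
Joint ranges: [-2.66, 2.66], [-1.03, 1.9], [-1.14, 1.46], [-1.82, 2.27], [-1.45, 1.34], [-3.14, 3.14]. Speed limits (rad/s): [2.22, 2.22, 2.79, 3.14, 3.14, 3.14].

## Interface

Orientations are given as a unit quaternion [w, x, y, z].
In Python, from workcell import robot gives the robot as it stands. The module is installed in compiled form; this text tells all that it offers.
- The arm moves only by the tool send_rows, never from a script. Its argument "increments" is a list of rows, each a list of 2 entries, a list of its own where there are three numbers: the shift along the tool's x, y, z each as a share of 150 mm, from -1 to 1, then the turn, a rotation vector about the tool's x, y, z each as a share of 120 degrees, from -1 to 1. A call has 1 to 20 rows; each row is the pose to reach, as a shift and turn from the pose commanded when the call began, along the tool's axes at that moment; what a row does not reach only later rows make up. A row lasts 1/10 s, in which the tool goes at most 50 mm and 8.59 degrees, less where a joint would pass 70% of its speed; a pose out of reach is approached as far as the arm can. A call with a number of a shift or a turn outside -1 to 1 is refused whole. A call with a gripper value outside its range is refused whole. "grip" is the opening in per cent of the stroke, from 0 (shut) to 100 (fully open), set as the call begins (left out, the last holds). The fingers move at their own pace and stop on an object; "newtons" is the grip in N (left out, the last holds). Time passes only in rows, so rows that repeat a pose let the fingers close. It gives the time, the measured TCP pose, the force, the opening and the grip force at its end, in the units of the state.
- robot.get_obs(): the state, without advancing time (a new reading comes with each control period).
- robot.snapshot(name): name is "scene" or "top" or "wrist"; returns a dict with "color" (384x512x3 uint8, blue, green, red), "z_map" (384x512 float32, m along the optical axis (not along the pixel's ray), 0 where there is no reading), "intrinsics" (3x3 intrinsics, pixels), "R" (3x3) and "t" (3): a world point X has camera coordinates R X + t. Camera axes: x right, y down, z forward; pixel columns grow to the right and rows downward; lengths in m; the calibration is good to about 2 mm. A picture is of the moment at which its call begins.
- robot.hand_in(): hands the job in; it is judged then, once.
The state is a dict: "clock": time; "q": joint angles; "joint_velocities": joint speeds; "tau": joint torques, N m; "ee_pos": TCP position; "tcp_rot": TCP orientation; "wrist_force": force on the tool from outside, world axes, zero at the start; "wrist_torque": the same for the moment, N m; "opening": finger opening in m; "finger_force": force on a finger pad.
Only numpy, scipy, OpenCV 4.12 (cv2) and the standard library are available. Lean on these libraries where they do the work, as an engineer would, in place of code of your own. Each camera call takes 0.05 s, during which the arm holds its last target. There are 200 camera calls.

## Task

Set the motor stand for its next stall reading: with a fingertip lift the ratchet pawl out of the toothed wheel and tip it right back until it rests there, push the wheel backward exactly one notch, then tip the pawl down again so that it drops fully into the new gap and locks the wheel. Only push: pinch or grip nothing, and leave the cells, tools and parts around the stand where they are.

Things in the scene. Friction and masses are not known exactly. Their poses are not given: they have to be found in the camera images.
- stand: Black steel base plate 280 x 360 x 10 mm, fixed, carrying motor, ratchet wheel and pawl. Origin on the bench top vertically below the middle of the ratchet wheel; x level along the shaft from motor to star hub, y level towards the pawl post, z up. Motor (dia 125 mm) and terminal box (top z=216 mm) lie at x=-172 to -52 mm, the face plate behind the wheel (top z=195 mm) at x=-52 to -40 mm.
- wheel_centre (a point): Middle of the steel ratchet wheel, on the level shaft 140 mm above the bench (x=0, y=0 of the stand). The wheel: 12 sawteeth, so one notch is 30 degrees or 0.524 rad; outer dia 140 mm, teeth 10 mm deep, 12 mm thick.
- rotor (a joint): Angle (rad) of wheel and star hub. Backward is negative: the top moves towards the stand's +y (pawl post). 0: a tooth's straight face bears on the pawl's nose; starts at 0.03 to 0.10; -0.524 is one notch back, next tooth bearing on the nose. The pawl drops fully in from -0.52 to -0.37. No spring; drag 0.22 Nm (2 to 4 N at an arm), stays where left. The engaged pawl blocks backward turning; forward it ratchets.
- star_hub: Hub (radius 21 mm) with four round steel arms (dia 12 mm) at right angles along its own +z, -z, +y, -y, each with a black ball knob (dia 24 mm, centre 103 mm from the shaft axis); turns with the wheel. Origin on the shaft axis at the stand's x=45 mm, z=140 mm. At rotor 0 its +z arm points up, leaning 0.26 rad towards the stand's -y; one notch back it leans 0.26 rad towards +y.
- pawl_pivot (a point): The pawl's pivot, axis along the stand's x, at the stand's x=0, y=95 mm, z=190 mm. Its post stands behind the pawl at x=-32 to -16 mm. The pawl lies in the plane of the wheel.
- pawl (a joint): Angle (rad) of the pawl: 0 fully down in a gap; grows as the nose is lifted, up and over towards the stand's +y; 1.70 is tipped right back on its stop. The nose clears the teeth above 0.14. No spring, light (under 2 N at the tab): let go below about 0.6 it falls to the wheel, above about 1.0 it falls over to 1.70. Lowered on a tooth's sloping back (rotor -0.33 to -0.15) it drops in as the wheel is pushed on back.
- pawl_arm: Steel arm of the pawl, 10 x 10 mm in section, 88 mm long, with a nose 8 mm thick under its end. Origin at the pivot; its own z axis runs along the arm. In the stand's y-z plane it points 1.27 rad from up towards -y when the pawl is down (joint 0) and 0.43 rad from up towards +y when tipped back (joint 1.70).
- thumb_tab: Flat thumb tab of the pawl, 22 mm wide (along x), 4 mm thick, with a rolled rim (dia 10 mm) at its free end, 73 mm from the pivot. Origin at the pivot; its own z axis runs along the tab. With the pawl down it stands nearly upright, leaning 0.17 rad from up towards the stand's -y; tipped back it lies nearly level, pointing to +y. Tab and arm stay 63 degrees apart.
- nose (a point): Middle of the underside of the pawl's nose, 81 mm from the pivot.
- cell_a: Blue cylindrical battery cell standing upright, dia 32 mm, 124 mm tall; origin at the centre of its underside. To be left alone.
- cell_b: Another such blue cell, standing. To be left alone.
- multimeter: Yellow multimeter lying on its back, 150 x 75 x 45 mm. To be left alone.
- spanner: Steel spanner, 170 mm, lying beyond the stand. To be left alone.
- screwdriver: Screwdriver, 190 mm, lying beyond the stand. To be left alone.
- tape_roll: Black roll of tape, dia 88 mm, 19 mm high. To be left alone.
- coupling: Aluminium shaft coupling, dia 34 mm, 30 mm high, standing on the base plate beside the motor. To be left alone.
- bolt_tray: Steel tray 120 x 80 x 30 mm with a few bolts. To be left alone.

How it is judged:
On the way, in this order (a step that is already met when the one before it is completed fails the run):
1. the pawl is lifted out of the wheel and rests tipped back, the wheel not yet turned back (value of joint pawl above 1.2 rad and value of joint rotor above -0.12 rad), for 0.2 s.
2. the wheel is pushed back past the tooth, the pawl still tipped back (value of joint rotor below -0.14 rad and value of joint pawl above 1.2 rad), for 0.1 s.
At the end, for the whole second after the job is handed in: The wheel stands one notch back (rotor between -0.58 and -0.30 rad, the play in the gap) with the pawl fully down in the new gap (below 0.03 rad), both at rest (value of joint pawl below 0.03 rad and value of joint rotor between -0.58 and -0.3 rad and velocity of joint rotor between -0.05 and 0.05 rad/s and velocity of joint pawl between -0.05 and 0.05 rad/s); the robot touches nothing.
It fails at once if the wheel is pushed back more than a notch and a half (value of joint rotor below -0.8 rad).
It fails at once if an arm of the star hub is pinched between the fingers (x of the grasp point in the frame of star_hub between -0.016 and 0.016 m and ((y of the grasp point in the frame of star_hub between -0.008 and 0.008 m and (z of the grasp point in the frame of star_hub between 0.025 and 0.12 m or z of the grasp point in the frame of star_hub between -0.12 and -0.025 m)) or (z of the grasp point in the frame of star_hub between -0.008 and 0.008 m and (y of the grasp point in the frame of star_hub between 0.025 and 0.12 m or y of the grasp point in the frame of star_hub between -0.12 and -0.025 m))) and contact force between the fingers and star_hub above 12 N).
It fails at once if the pawl is pinched between the fingers ((x of the grasp point in the frame of thumb_tab between -0.016 and 0.016 m and (y of the grasp point in the frame of thumb_tab between -0.008 and 0.008 m and z of the grasp point in the frame of thumb_tab between 0.015 and 0.085 m) and contact force between the fingers and thumb_tab above 12 N) or (x of the grasp point in the frame of pawl_arm between -0.016 and 0.016 m and (y of the grasp point in the frame of pawl_arm between -0.008 and 0.008 m and z of the grasp point in the frame of pawl_arm between 0.015 and 0.1 m) and contact force between the fingers and pawl_arm above 12 N)).
It fails at once if a cell, tool or part lying around is moved by more than 20 mm (distance of any of cell_a, cell_b, multimeter, spanner, screwdriver, tape_roll, coupling, bolt_tray from where it was at the start of the episode above 0.02 m).
It fails at once if a cell is tipped (angle between any of cell_a, cell_b's own z axis and vertical above 0.3 rad).
It also fails if it takes over 56 s, if anything falls off the work surface, if the arm or the gripper's body presses on something with over 40 N, if the wrist force passes 120 N, or if a joint passes its speed limit or range.

## Working session

There is one attempt and no reset: what is moved stays moved. The work goes in short steps, Python scripts to look and compute and a tool call to move; the robot and the scene stay as the last step left them, time stands still between calls to the robot, and variables do not carry over. Pictures are saved under pics/ and viewed, at most 10 in all, crops included, and the job is handed in when it is done.

Besides the shell and the picture viewer there is one more tool, called by a JSON object that holds its "fn" and its "kwargs", one argument or row to a line. send_rows: Moves the arm, as the interface text tells. Shift numbers are shares of 150 mm and turn numbers shares of 120 degrees, none past 1 either way. Its arguments: {"type":"object","properties":{"increments":{"type":"array"},"grip":{"type":"number"},"newtons":{"type":"number"}},"required":["increments"]}

```bash
mkdir -p pics; python3 - <<'E'
from workcell import robot
import cv2,numpy as np,pickle
o=robot.get_obs();print(o)
d={n:robot.snapshot(n) for n in("scene","top")}
pickle.dump(d,open('s0.pkl','wb'))
for n in d:
  cv2.imwrite(f'pics/{n}0.png',cv2.resize(d[n]['color'],(800,600)));print(n,d[n]['intrinsics'],-d[n]['R'].T@d[n]['t'],d[n]['R'])
E
```

```text
{'clock': 0.0, 'q': array([ 1.23701131e+00,  2.38768522e-01, -1.42522886e-02,  1.31921374e+00,
       -3.81899038e-05,  1.57081167e+00]), 'joint_velocities': array([-0.00341134,  0.00030179, -0.00028778, -0.00080378,  0.00142598,
        0.00069197]), 'tau': array([-1.75241454e-03, -5.38782871e+01,  3.46444416e+01,  1.80882588e-02,
       -8.57527340e-06, -1.32099780e-05]), 'ee_pos': array([0.17190585, 0.49572226, 0.30328476]), 'tcp_rot': array([-1.00622569e-04,  1.66126350e-01,  9.86104213e-01, -7.12291010e-04]), 'wrist_force': array([ 0.33879124, -0.3433019 , -0.1176814 ]), 'wrist_torque': array([-0.0008975 , -0.01249909,  0.01493447]), 'finger_force': 0.0, 'opening': 0.08531473890866893}
scene [[348.82520483   0.         254.55194664]
 [  0.         348.82520483 197.58252596]
 [  0.           0.           1.        ]] [0.92662949 0.55971875 0.61101224] [[-0.77441684  0.63241493  0.01816378]
 [ 0.36254632  0.4671145  -0.80645161]
 [-0.5184966  -0.61794449 -0.59102104]]
top [[421.70011865   0.         247.67909592]
 [  0.         421.70011865 191.78864061]
 [  0.           0.           1.        ]] [0.4003604  0.04691404 1.35668201] [[-0.02387256 -0.99970928  0.00338437]
 [-0.99418037  0.02338453 -0.10515963]
 [ 0.10504991 -0.0058751  -0.9944496 ]]
```

View pics/scene0.png

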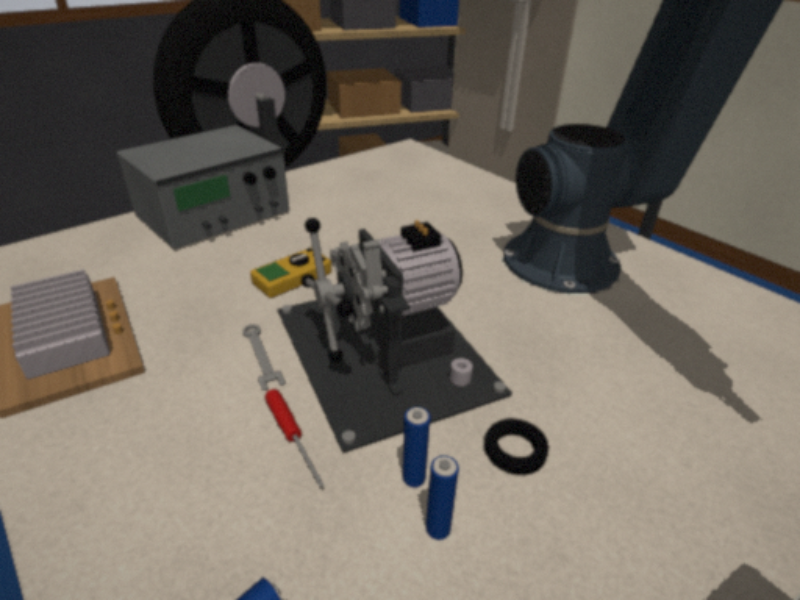

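View pics/top0.png

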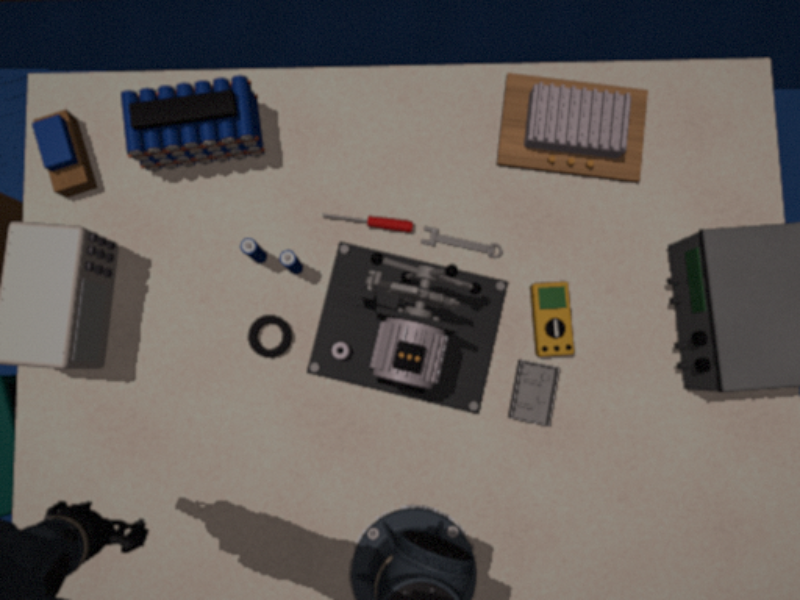

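The scene view shows the stand with the star hub facing away from the robot. Its top knob is at (313,226), and the two cells stand near (415,445) and (440,495). In the top view the knobs are at (377,259), (451,270) and (476,288), and the plate corner screws are at (344,248), (502,285), (474,406) and (315,367), with the pawl post on the left (+y).

```bash
cat >h.py <<'E'
import numpy as np,cv2
def ray(s,uv):
    K,R,t=s['intrinsics'],s['R'],s['t'];C=-R.T@t
    d=R.T@np.linalg.solve(K,[uv[0],uv[1],1]);return C,d/np.linalg.norm(d)
def onz(s,uv,z):
    C,d=ray(s,uv);return C+d*(z-C[2])/d[2]
def tri(a,ua,b,ub):
    C1,d1=ray(a,ua);C2,d2=ray(b,ub)
    k=np.linalg.lstsq(np.c_[d1,-d2],C2-C1,rcond=None)[0];p,q=C1+k[0]*d1,C2+k[1]*d2
    return (p+q)/2,np.linalg.norm(p-q)
E
python3 - <<'E'
import pickle;from h import *
d=pickle.load(open('s0.pkl','rb'));T,S=d['top'],d['scene']
g=T['color'].max(2)
def blob(s,c,r,th):
    c=np.array(c)*.64;x,y=c.round().astype(int);w=s['color'].max(2)[y-r:y+r+1,x-r:x+r+1]
    n,l,st,ce=cv2.connectedComponentsWithStats((w<th).astype(np.uint8))
    return [( (ce[i]+[x-r,y-r]).round(1),st[i,4]) for i in range(1,n)],w.min()
P=np.array([onz(T,np.array(p)*.64,.012) for p in[(344,248),(502,285),(474,406),(315,367)]])
print(P.round(3));e=(P[0]-P[3]+P[1]-P[2]);print('yaw',np.arctan2(e[1],e[0]),[np.arctan2(*( (P[i]-P[j])[[1,0]])) for i,j in((0,3),(1,2),(0,1),(3,2))])
for p in[(377,259),(451,270),(476,288)]:
    for th in (25,32,40): print(p,th,blob(T,p,8,th))
print(blob(S,(313,226),9,30),blob(S,(313,226),9,40))
a=[cv2.resize(T['color'][135:265,190:335],None,fx=5,fy=4.6,interpolation=3)]
cv2.imwrite('pics/tc.png',np.clip(a[0].astype(int)*1.8,0,255).astype(np.uint8))
E
```

```text
[[ 0.652  0.125  0.012]
 [ 0.567 -0.198  0.012]
 [ 0.323 -0.131  0.012]
 [ 0.408  0.188  0.012]]
yaw -0.26012155713290275 [np.float64(-0.2531596437689525), np.float64(-0.2670236314157778), np.float64(1.3146989119032135), np.float64(1.3081566782885974)]
(377, 259) 25 ([(array([240.9, 165.2]), np.int32(48))], np.uint8(3))
(377, 259) 32 ([(array([240.5, 165.2]), np.int32(53))], np.uint8(3))
(377, 259) 40 ([(array([236., 161.]), np.int32(1)), (array([240.7, 165.4]), np.int32(74)), (array([234., 165.]), np.int32(1)), (array([249., 164.]), np.int32(1)), (array([234., 168.]), np.int32(1)), (array([249., 171.]), np.int32(1))], np.uint8(3))
(451, 270) 25 ([(array([288.6, 173.3]), np.int32(43))], np.uint8(0))
(451, 270) 32 ([(array([288.5, 173.3]), np.int32(44))], np.uint8(0))
(451, 270) 40 ([(array([288.9, 173.7]), np.int32(53)), (array([296., 175.]), np.int32(3)), (array([296., 178.]), np.int32(1))], np.uint8(0))
(476, 288) 25 ([(array([304.4, 184.4]), np.int32(35)), (array([304.3, 191.3]), np.int32(35))], np.uint8(0))
(476, 288) 32 ([(array([304.3, 187.9]), np.int32(96))], np.uint8(0))
(476, 288) 40 ([(array([302., 177.]), np.int32(1)), (array([305., 177.]), np.int32(1)), (array([298., 178.]), np.int32(1)), (array([304.9, 187.3]), np.int32(137)), (array([307. , 178.5]), np.int32(2)), (array([310.9, 179.1]), np.int32(7))], np.uint8(0))
([(array([199.6, 144. ]), np.int32(44))], np.uint8(5)) ([(array([199.8, 144.2]), np.int32(51))], np.uint8(5))
```

View pics/tc.png

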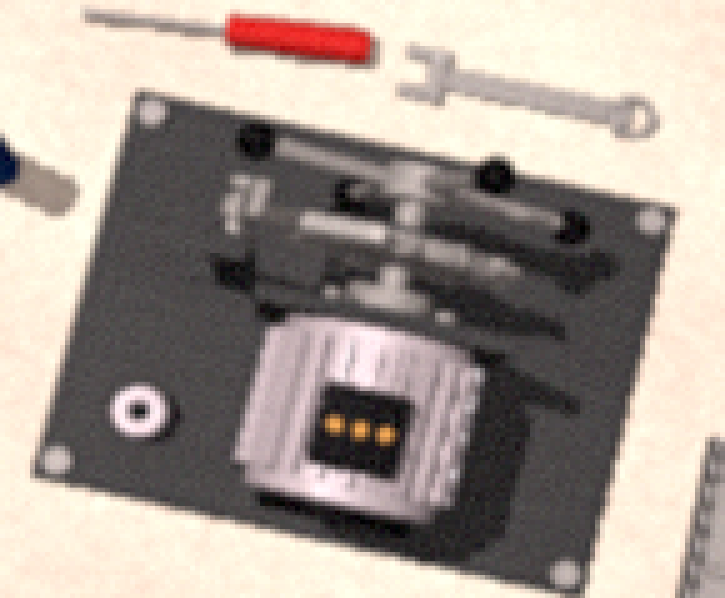

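The crop shows the knobs at crop pixels (257,140), (495,176) and (573,227). The tab is near (247,200) and the light pawl arm near (345,230). Next I fit the stand pose from the knobs.

```bash
python3 - <<'E'
import pickle;from h import *
d=pickle.load(open('s0.pkl','rb'));T,S=d['top'],d['scene']
top,err=tri(T,(288.5,173.3),S,(199.7,144.1));print('topknob',top,err)
A=onz(T,(240.9,165.2),.172);B=onz(T,(304.4,184.4),.108);hub=(A+B)/2
print(A,B,hub)
e=A-B;print('yaw from knobs',np.arctan2(-e[0],e[1]))
yaw=-.26;c,s=np.cos(yaw),np.sin(yaw);X=np.array([c,s,0]);Y=np.array([-s,c,0])
hub[2]=.14;v=top-hub;print('top rel',v@X,v@Y,v[2],'lean-y',np.arctan2(-v@Y,v[2]))
O=hub-.045*X;print('O',O,'pivot',O+.095*Y)
for n,p in dict(rim=(0,.083,.262),armtip=(0,.011,.216),knob=(.045,-.033,.238)).items():
  w=O*[1,1,0]+X*p[0]+Y*p[1]+[0,0,p[2]]
  for s_ in(T,S):
    q=s_['intrinsics']@(s_['R']@w+s_['t']);print(n,(q[:2]/q[2]).round(1))
E
```

```text
topknob [ 0.56584043 -0.07032979  0.23569796] 0.0006956876094649884
[0.60197136 0.057373   0.172     ] [ 0.55045372 -0.13022948  0.108     ] [ 0.57621254 -0.03642824  0.14      ]
yaw from knobs -0.2680042218379104
top rel -0.0013080737027324734 -0.03542858953307307 0.0956979615438347 lean-y 0.35456689098816824
O [ 0.53272499 -0.02485962  0.14      ] pivot [0.55714764 0.06694743 0.14      ]
rim [241.6 177.5]
rim [236.5 153.8]
armtip [267.5 186. ]
armtip [224.9 157.3]
knob [287.7 172.6]
knob [199.2 143.7]
```

{"fn": "send_rows", "kwargs": {
  "increments": [
    [[-0.3, -0.19, -0.3], [0, 0, 0.07]],
    [[-0.6, -0.38, -0.55], [0, 0, 0.14]],
    [[-1, -0.64, -0.55], [0, 0, 0.21]],
    [[-1, -0.64, -0.55], [0, 0, 0.28]],
    [[-1, -0.64, -0.55], [0, 0, 0.35]],
    [[-1, -0.64, -0.55], [0, 0, 0.35]]
  ],
  "grip": 0,
  "newtons": 20
}}

```text
clock: 0.7
ee_pos: [0.2831, 0.3551, 0.3867]
tcp_rot: [0.0, 0.511, 0.86, 0.0]
wrist_force: [0.3, -0.3, 0.2]
opening: 0.0003
finger_force: 0.0
```

```bash
cat >>h.py <<'E'
from scipy.spatial.transform import Rotation as Ro
O=np.array([.5327,-.0249,0]);YAW=-.262
Rs=Ro.from_euler('z',YAW).as_matrix()
def plan(o,pts):  # stand coords of fingertip -> tool shift shares, turn share to tool x=stand y
    q=o['tcp_rot'];R=Ro.from_quat([q[1],q[2],q[3],q[0]]).as_matrix()
    G=np.c_[Rs[:,1],Rs[:,0],[0,0,-1.]]
    tip=Rs.T@(o['ee_pos']+R[:,2]*.073-O)
    print('t',o['clock'],'tip in stand',tip.round(4),'turn',(Ro.from_matrix(R.T@G).as_rotvec()/np.radians(120)).round(4),'F',o['wrist_force'].round(1),'open',round(o['opening'],4))
    for p in pts:
        w=O+Rs@np.array(p)+[0,0,.073]
        print(p,(R.T@(w-o['ee_pos'])/.15).round(3))
E
python3 -c "
from h import *;from workcell import robot
plan(robot.get_obs(),[(.002,.05,.31)])"
```

```text
t 0.7 tip in stand [-0.3395  0.3024  0.3137] turn [ 2.000e-04 -2.000e-04  3.632e-01] F [ 0.3 -0.3  0.2] open 0.0003
(0.002, 0.05, 0.31) [-2.788  0.489  0.024]
```

{"fn": "send_rows", "kwargs": {
  "increments": [
    [[-0.3, 0.05, 0], [0, 0, 0.07]],
    [[-0.6, 0.1, 0], [0, 0, 0.14]],
    [[-1, 0.17, 0], [0, 0, 0.21]],
    [[-1, 0.17, 0], [0, 0, 0.28]],
    [[-1, 0.17, 0], [0, 0, 0.35]],
    [[-1, 0.17, 0], [0, 0, 0.363]],
    [[-1, 0.17, 0], [0, 0, 0.363]]
  ]
}}

```text
clock: 1.4
ee_pos: [0.3767, 0.2378, 0.386]
tcp_rot: [-0.0, 0.79, 0.614, -0.0]
wrist_force: [0.2, 0.5, -0.2]
opening: 0.0001
finger_force: 0.0
```

```bash
python3 -c "
from h import *;from workcell import robot
plan(robot.get_obs(),[(.002,.05,.31)])"
```

```text
t 1.4 tip in stand [-0.2188  0.2133  0.313 ] turn [-0.0003  0.0003  0.0058] F [ 0.2  0.5 -0.2] open 0.0001
(0.002, 0.05, 0.31) [-1.107  1.458  0.02 ]
```

{"fn": "send_rows", "kwargs": {
  "increments": [
    [[-0.25, 0.25, 0], [0, 0, 0.006]],
    [[-0.5, 0.5, 0], [0, 0, 0.006]],
    [[-0.75, 0.75, 0], [0, 0, 0.006]],
    [[-1, 1, 0], [0, 0, 0.006]],
    [[-1, 1, 0], [0, 0, 0.006]],
    [[-1, 1, 0], [0, 0, 0.006]]
  ]
}}

```text
clock: 2.0
ee_pos: [0.4847, 0.0533, 0.3858]
tcp_rot: [-0.0, 0.795, 0.607, -0.0]
wrist_force: [-0.1, 0.2, -0.7]
opening: 0.0001
finger_force: 0.0
```

{"fn": "send_rows", "kwargs": {
  "increments": [
    [[-0.05, 0.23, 0.02], [0, 0, 0]],
    [[-0.107, 0.458, 0.02], [0, 0, 0]],
    [[-0.107, 0.458, 0.02], [0, 0, 0]],
    [[-0.107, 0.458, 0.02], [0, 0, 0]]
  ]
}}

```text
clock: 2.4
ee_pos: [0.5458, 0.0219, 0.3829]
tcp_rot: [-0.001, 0.794, 0.607, -0.0]
wrist_force: [-0.3, -0.6, 0.2]
opening: -0.0003
finger_force: 0.0
```

```bash
python3 -c "
from h import *;from workcell import robot
plan(robot.get_obs(),[(.002,.05,.231),(.002,.155,.231)])
s=robot.snapshot('wrist');t=robot.snapshot('scene')
cv2.imwrite('pics/w1.png',np.hstack([s['color'][:,56:456],cv2.resize(t['color'][60:252,150:350],(400,384))]))"
```

```text
t 2.4 tip in stand [0.0005 0.0486 0.3099] turn [-0.0007  0.     -0.0016] F [-0.3 -0.6  0.2] open -0.0003
(0.002, 0.05, 0.231) [0.01  0.01  0.526]
(0.002, 0.155, 0.231) [0.71  0.008 0.526]
```

View pics/w1.png

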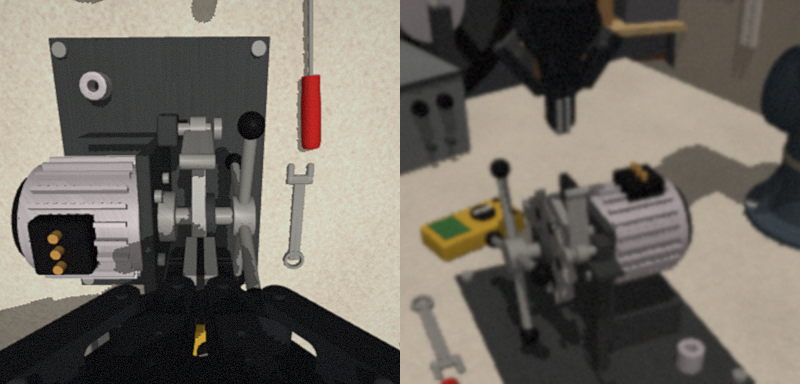

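The wrist view (left half) shows the fingers in line with the pawl arm at column 200 and the tab rim ahead at (197,157). The scene crop shows the shut fingers above the wheel. I descend and push.

{"fn": "send_rows", "kwargs": {
  "increments": [
    [[0.01, 0.01, 0.26], [0, 0, 0]],
    [[0.01, 0.01, 0.526], [0, 0, 0]],
    [[0.01, 0.01, 0.526], [0, 0, 0]],
    [[0.08, 0.01, 0.526], [0, 0, 0]],
    [[0.15, 0.01, 0.526], [0, 0, 0]],
    [[0.2, 0.01, 0.526], [0, 0, 0]],
    [[0.25, 0.01, 0.526], [0, 0, 0]],
    [[0.3, 0.01, 0.526], [0, 0, 0]],
    [[0.35, 0.01, 0.526], [0, 0, 0]],
    [[0.35, 0.01, 0.526], [0, 0, 0]]
  ]
}}

```text
clock: 3.5
ee_pos: [0.5617, 0.0715, 0.3044]
tcp_rot: [-0.0, 0.795, 0.606, 0.0]
wrist_force: [0.3, -0.5, 0.3]
opening: -0.0001
finger_force: 0.0
```

```bash
python3 -c "
from h import *;from workcell import robot
plan(robot.get_obs(),[(.002,.155,.231),(.002,.163,.231),(.002,.163,.31)])"
```

```text
t 3.5 tip in stand [0.003  0.1006 0.2314] turn [-0.0001 -0.0002 -0.0028] F [ 0.3 -0.5  0.3] open -0.0001
(0.002, 0.155, 0.231) [ 0.363 -0.009  0.003]
(0.002, 0.163, 0.231) [ 0.416 -0.01   0.003]
(0.002, 0.163, 0.31) [ 0.416 -0.01  -0.524]
```

{"fn": "send_rows", "kwargs": {
  "increments": [
    [[0.05, 0, 0], [0, 0, 0]],
    [[0.1, 0, 0], [0, 0, 0]],
    [[0.15, 0, 0], [0, 0, 0]],
    [[0.2, 0, 0], [0, 0, 0]],
    [[0.25, 0, 0], [0, 0, 0]],
    [[0.3, 0, 0], [0, 0, 0]],
    [[0.35, 0, 0], [0, 0, 0]],
    [[0.41, 0, 0], [0, 0, 0]],
    [[0.41, 0, 0], [0, 0, 0]],
    [[0.41, 0, 0], [0, 0, 0]],
    [[0.41, 0, 0], [0, 0, 0]],
    [[0.41, 0, -0.25], [0, 0, 0]],
    [[0.41, 0, -0.52], [0, 0, 0]],
    [[0.41, 0, -0.52], [0, 0, 0]]
  ]
}}

```text
clock: 4.9
ee_pos: [0.5787, 0.1296, 0.3879]
tcp_rot: [0.002, 0.796, 0.606, 0.003]
wrist_force: [-0.1, 0.2, 0.2]
opening: -0.0001
finger_force: 0.0
```

```bash
python3 -c "
from h import *;from workcell import robot
plan(robot.get_obs(),[(.05,-.08,.31),(.05,-.08,.225)])
s=robot.snapshot('top');t=robot.snapshot('scene')
cv2.imwrite('pics/w2.png',np.hstack([cv2.resize(s['color'][135:265,190:335],(400,384)),cv2.resize(t['color'][60:252,150:350],(400,384))]))"
```

```text
t 4.9 tip in stand [0.0049 0.1614 0.3149] turn [ 0.0033 -0.0017 -0.0035] F [-0.1  0.2  0.2] open -0.0001
(0.05, -0.08, 0.31) [-1.605  0.316  0.029]
(0.05, -0.08, 0.225) [-1.607  0.312  0.596]
```

View pics/w2.png

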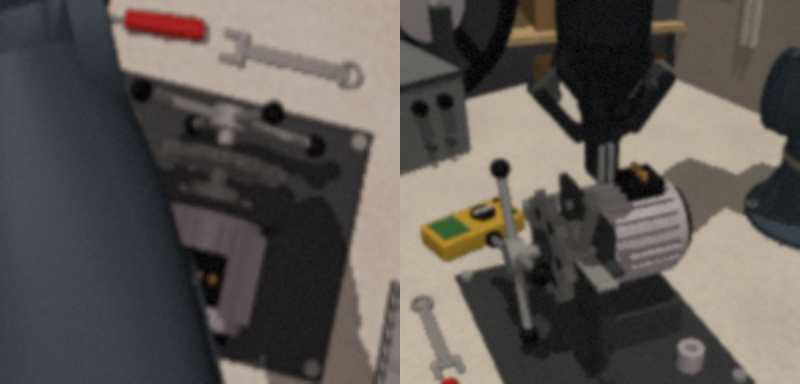

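The pawl is tipped back, with the tab lying level at (600,275) in the right half. The star's top knob is still at (500,168). I now move across to the -y side of the top knob.

{"fn": "send_rows", "kwargs": {
  "increments": [
    [[-0.25, 0.08, 0], [0.003, -0.002, -0.003]],
    [[-0.5, 0.16, 0], [0.003, -0.002, -0.003]],
    [[-0.75, 0.24, 0], [0.003, -0.002, -0.003]],
    [[-1, 0.31, 0], [0.003, -0.002, -0.003]],
    [[-1, 0.31, 0], [0.003, -0.002, -0.003]]
  ]
}}

```text
clock: 5.5
ee_pos: [0.5822, -0.0313, 0.381]
tcp_rot: [-0.002, 0.795, 0.607, -0.005]
wrist_force: [-0.3, 0.4, -0.2]
opening: -0.0001
finger_force: 0.0
```

{"fn": "send_rows", "kwargs": {
  "increments": [
    [[-0.3, 0, 0.03], [0, 0, 0]],
    [[-0.61, 0, 0.03], [0, 0, 0]],
    [[-0.61, 0, 0.03], [0, 0, 0]],
    [[-0.61, 0, 0.3], [0, 0, 0]],
    [[-0.61, 0, 0.59], [0, 0, 0]],
    [[-0.61, 0, 0.59], [0, 0, 0]]
  ]
}}

```text
clock: 6.1
ee_pos: [0.5551, -0.1148, 0.2882]
tcp_rot: [-0.006, 0.794, 0.608, -0.007]
wrist_force: [-1.0, -0.3, 1.1]
opening: -0.0002
finger_force: 0.0
```

```bash
python3 -c "
from h import *;from workcell import robot
plan(robot.get_obs(),[(.047,-.05,.225),(.047,-.004,.225)])"
```

```text
t 6.1 tip in stand [ 0.0436 -0.0814  0.2152] turn [-0.0086  0.0023 -0.0003] F [-1.  -0.3  1.1] open -0.0002
(0.047, -0.05, 0.225) [ 0.207  0.012 -0.067]
(0.047, -0.004, 0.225) [ 0.513  0.012 -0.068]
```

{"fn": "send_rows", "kwargs": {
  "increments": [
    [[0, 0.01, -0.06], [-0.008, 0.002, 0]],
    [[0.05, 0.01, -0.06], [-0.008, 0.002, 0]],
    [[0.1, 0.01, -0.06], [-0.008, 0.002, 0]],
    [[0.14, 0.01, -0.06], [-0.008, 0.002, 0]],
    [[0.18, 0.01, -0.06], [-0.008, 0.002, 0]],
    [[0.22, 0.01, -0.06], [-0.008, 0.002, 0]],
    [[0.26, 0.01, -0.06], [-0.008, 0.002, 0]],
    [[0.3, 0.01, -0.06], [-0.008, 0.002, 0]],
    [[0.34, 0.01, -0.06], [-0.008, 0.002, 0]],
    [[0.38, 0.01, -0.06], [-0.008, 0.002, 0]],
    [[0.42, 0.01, -0.06], [-0.008, 0.002, 0]],
    [[0.45, 0.01, -0.06], [-0.008, 0.002, 0]],
    [[0.47, 0.01, -0.06], [-0.008, 0.002, 0]],
    [[0.47, 0.01, -0.06], [-0.008, 0.002, 0]]
  ]
}}

```text
clock: 7.5
ee_pos: [0.5783, -0.0474, 0.303]
tcp_rot: [0.004, 0.793, 0.609, 0.003]
wrist_force: [0.6, 0.0, -0.4]
opening: 0.0001
finger_force: 0.0
```

```bash
python3 -c "
from h import *;from workcell import robot
plan(robot.get_obs(),[(.047,-.004,.225),(.047,-.03,.225),(.047,-.03,.32)])
s=robot.snapshot('top');t=robot.snapshot('scene')
cv2.imwrite('pics/w3.png',np.hstack([cv2.resize(s['color'][135:265,190:335],(400,384)),cv2.resize(t['color'][60:252,150:350],(400,384))]))"
```

```text
t 7.5 tip in stand [ 0.0507 -0.0099  0.23  ] turn [ 0.0049 -0.0002  0.    ] F [ 0.6  0.  -0.4] open 0.0001
(0.047, -0.004, 0.225) [ 0.04  -0.02   0.033]
(0.047, -0.03, 0.225) [-0.134 -0.02   0.033]
(0.047, -0.03, 0.32) [-0.133 -0.013 -0.601]
```

View pics/w3.png

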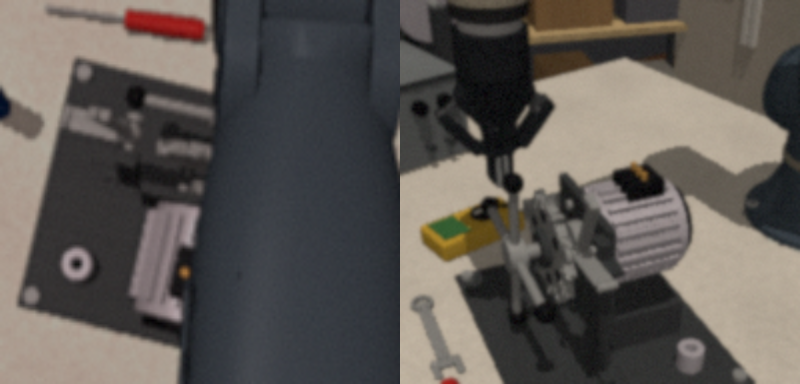

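The right half shows the finger behind the top knob, which is now at (513,184). The pawl is still tipped back, with the tab at (598,270). I measure the rotor angle from the knob.

```bash
python3 -c "
from h import *;from workcell import robot
def rot(s,c):
  x,y=c;w=(s['color'].max(2)[y-7:y+8,x-7:x+8]<30).astype(np.uint8)
  n,l,st,ce=cv2.connectedComponentsWithStats(w)
  for i in range(1,n):
    if st[i,4]<15: continue
    uv=ce[i]+[x-7,y-7];C,d=ray(s,uv);C=Rs.T@(C-O);d=Rs.T@d;p=C+d*(.045-C[0])/d[0]
    print(uv,st[i,4],p,'lean+y',np.arctan2(p[1],p[2]-.14),'R',np.hypot(p[1],p[2]-.14))
rot(robot.snapshot('scene'),(206,152))
"
```

```text
[205.54098361 150.90163934] 61 [0.045      0.01479424 0.24361653] lean+y 0.1418202236081993 R 0.10466734818042385
```

{"fn": "send_rows", "kwargs": {
  "increments": [
    [[0.02, -0.01, 0.02], [0, 0, 0]],
    [[0.04, -0.01, 0.02], [0, 0, 0]],
    [[0.04, -0.01, 0.02], [0, 0, 0]],
    [[-0.03, -0.01, 0.02], [0, 0, 0]],
    [[-0.13, -0.01, 0.02], [0, 0, 0]],
    [[-0.13, -0.01, -0.3], [0, 0, 0]],
    [[-0.13, -0.01, -0.62], [0, 0, 0]],
    [[-0.13, -0.01, -0.62], [0, 0, 0]],
    [[0.1, -0.1, -0.62], [0, 0, 0]],
    [[0.35, -0.2, -0.62], [0, 0, 0]],
    [[0.6, -0.3, -0.62], [0, 0, 0]],
    [[0.9, -0.31, -0.62], [0, 0, 0]],
    [[1, -0.31, -0.62], [0, 0, 0]],
    [[1, -0.31, -0.62], [0, 0, 0]]
  ]
}}

```text
clock: 9.05
ee_pos: [0.5716, 0.1102, 0.395]
tcp_rot: [0.004, 0.793, 0.609, 0.003]
wrist_force: [0.2, -1.3, 0.0]
opening: 0.0003
finger_force: 0.0
```

```bash
python3 -c "
from h import *;from workcell import robot
plan(robot.get_obs(),[(.002,.165,.32),(.002,.165,.25),(.002,.04,.25)])
s=robot.snapshot('scene')
cv2.imwrite('pics/w4.png',cv2.resize(s['color'][60:252,150:350],(800,600)))
for x,y in [(206,151)]:
  w=(s['color'].max(2)[y-8:y+9,x-8:x+9]<30).astype(np.uint8)
  n,l,st,ce=cv2.connectedComponentsWithStats(w)
  for i in range(1,n):
    if st[i,4]<15: continue
    uv=ce[i]+[x-8,y-8];C,d=ray(s,uv);C=Rs.T@(C-O);d=Rs.T@d;p=C+d*(.045-C[0])/d[0]
    print(uv,st[i,4],p,'rotor',-.26-np.arctan2(p[1],p[2]-.14))
"
```

```text
t 9.05 tip in stand [0.0033 0.1405 0.322 ] turn [0.0047 0.0001 0.0009] F [ 0.2 -1.3  0. ] open 0.0003
(0.002, 0.165, 0.32) [ 0.163 -0.004  0.013]
(0.002, 0.165, 0.25) [ 0.163 -0.008  0.48 ]
(0.002, 0.04, 0.25) [-0.67 -0.01  0.48]
[206.74074074 152.92592593] 54 [0.045      0.02303249 0.24285616] rotor -0.4802948966234613
```

View pics/w4.png

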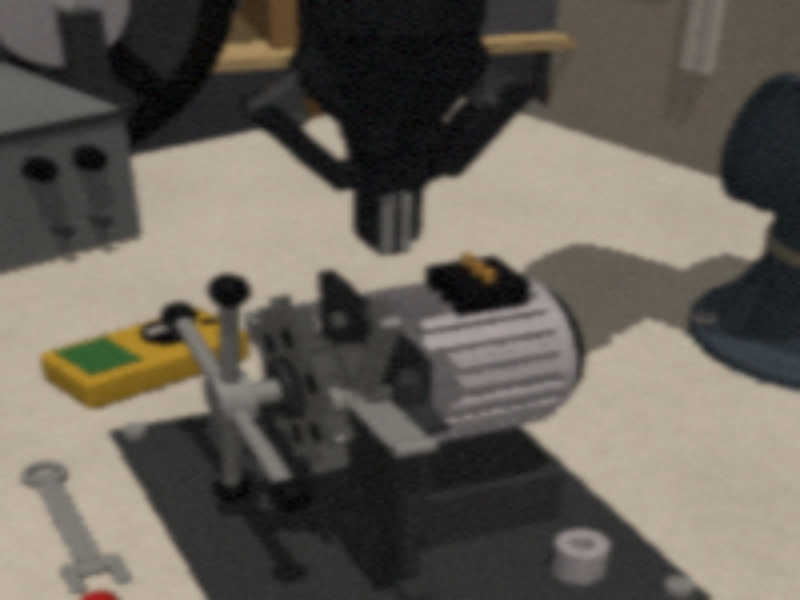

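The hand is above the stand at (390,220), and the knob at (230,290) gives a rotor angle of about -0.45. The pawl lies tipped back with its tab at (395,425). I now push the arm's +y face towards the wheel.

{"fn": "send_rows", "kwargs": {
  "increments": [
    [[0.16, 0, 0.01], [0, 0, 0]],
    [[0.16, 0, 0.01], [0, 0, 0]],
    [[0.16, 0, 0.25], [0, 0, 0]],
    [[0.16, 0, 0.48], [0, 0, 0]],
    [[0.16, 0, 0.48], [0, 0, 0]],
    [[0.08, 0, 0.48], [0, 0, 0]],
    [[0.02, 0, 0.48], [0, 0, 0]],
    [[-0.04, 0, 0.48], [0, 0, 0]],
    [[-0.1, 0, 0.48], [0, 0, 0]],
    [[-0.16, 0, 0.48], [0, 0, 0]],
    [[-0.22, 0, 0.48], [0, 0, 0]],
    [[-0.28, 0, 0.48], [0, 0, 0]],
    [[-0.34, 0, 0.48], [0, 0, 0]],
    [[-0.4, 0, 0.48], [0, 0, 0]],
    [[-0.46, 0, 0.48], [0, 0, 0]],
    [[-0.52, 0, 0.48], [0, 0, 0]],
    [[-0.57, 0, 0.48], [0, 0, 0]],
    [[-0.62, 0, 0.48], [0, 0, 0]],
    [[-0.67, 0, 0.48], [0, 0, 0]],
    [[-0.72, 0, 0.48], [0, 0, 0]]
  ]
}}

```text
clock: 11.1
ee_pos: [0.5438, 0.004, 0.3236]
tcp_rot: [0.004, 0.794, 0.608, 0.003]
wrist_force: [-0.2, 0.1, 0.3]
opening: -0.0001
finger_force: 0.0
```

{"fn": "send_rows", "kwargs": {
  "increments": [
    [[-0.05, 0, 0], [0, 0, 0]],
    [[-0.1, 0, 0], [0, 0, 0]],
    [[-0.1, 0, 0], [0, 0, 0]],
    [[-0.1, 0, -0.3], [0, 0, 0]],
    [[-0.1, 0, -0.6], [0, 0, 0]],
    [[-0.5, -0.3, -0.9], [0, 0, 0]],
    [[-0.8, -0.5, -0.9], [0, 0, 0]],
    [[-1, -0.8, -0.9], [0, 0, 0]],
    [[-1, -1, -0.9], [0, 0, 0]],
    [[-1, -1, -0.9], [0, 0, 0]],
    [[-1, -1, -0.9], [0, 0, 0]]
  ]
}}

```text
clock: 12.2
ee_pos: [0.357, -0.1011, 0.4581]
tcp_rot: [0.005, 0.794, 0.608, 0.004]
wrist_force: [0.2, -0.1, -0.5]
opening: 0.0004
finger_force: 0.0
```

```bash
python3 -c "
from h import *;from workcell import robot
plan(robot.get_obs(),[])
s=robot.snapshot('scene');t=robot.snapshot('wrist')
cv2.imwrite('pics/w5.png',cv2.resize(s['color'][108:204,180:280],(800,600),interpolation=3))
"
```

```text
t 12.2 tip in stand [-0.149  -0.1191  0.3851] turn [ 0.0062  0.     -0.001 ] F [ 0.2 -0.1 -0.5] open 0.0004
```

View pics/w5.png

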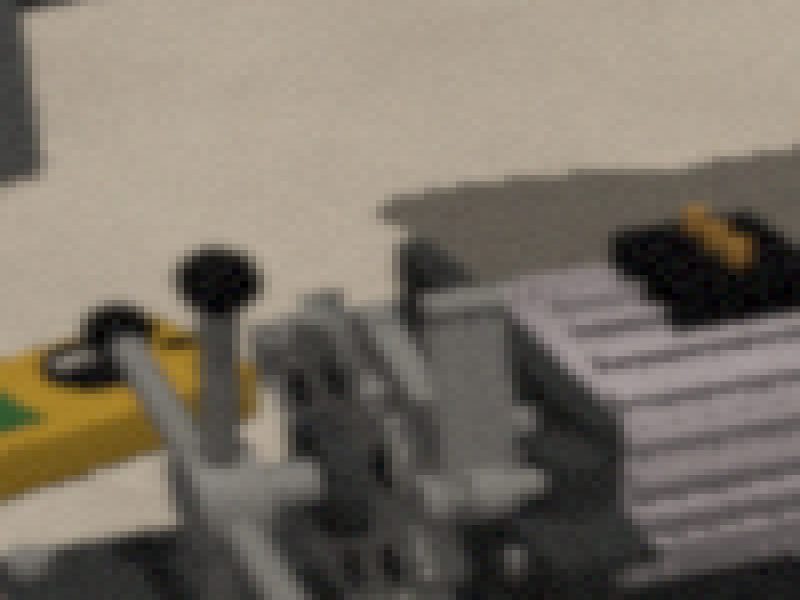

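The pawl is down again, with the tab upright at (465,380) and its rim at (465,300). The knob is at (218,280). I check the seating against the starting picture.

```bash
python3 -c "
from h import *;from workcell import robot;import pickle
a=pickle.load(open('s0.pkl','rb'))
for n,(x0,x1,y0,y1) in dict(scene=(232,248,150,180),top=(232,252,168,188)).items():
  s=robot.snapshot(n)['color'];t=a[n]['color'][y0:y1,x0:x1]
  r=cv2.matchTemplate(s[y0-10:y1+10,x0-10:x1+10],t,cv2.TM_CCOEFF_NORMED);_,m,_,l=cv2.minMaxLoc(r);print(n,m,np.array(l)-10)
  if n=='scene':
    w=(s.max(2)[135:165,195:220]<30).astype(np.uint8);N,_,st,ce=cv2.connectedComponentsWithStats(w);print(ce[1:]+[195,135],st[1:,4])
# expected rim shift for 0.1 rad
for q in(0,.05,.1):
  p=np.array([0,.095+.073*np.sin(q-.17),.19+.073*np.cos(q-.17)]);w=O+Rs@p
  print(q,[(lambda v:(v[:2]/v[2]).round(1))(a[n]['intrinsics']@(a[n]['R']@w+a[n]['t'])) for n in a])
"
```

```text
scene 0.8393372297286987 [0 0]
[[206.94339623 153.05660377]
 [195.66666667 159.33333333]] [53  6]
top 0.789609968662262 [0 1]
0 [array([236.4, 153.8]), array([241.8, 177.5])]
0.05 [array([237. , 154.3]), array([240.5, 177.1])]
0.1 [array([237.7, 155. ]), array([239.1, 176.8])]
```

```bash
python3 -c "
from workcell import robot
print(robot.hand_in())"
```

```text
the job is handed in; nothing more can be done
None
```

I handed the job in at about 12 s of the 56 s: the pawl was tipped right back, the wheel pushed back one notch (rotor about -0.45 rad by camera), and the pawl tipped down so it matches its fully-down starting position to within a pixel; the hand-in returned no verdict.

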